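Rock a jammed tube free from the dry block

TASK

The blue-capped tube in the grey metal dry block is jammed: a straight pull will not bring it out. Take it by the cap and rock it left and right along the long side of the block, each way as far as it will go, bring it back upright, lift it out, stand it fully down in the empty white stand and let go.

Things in the scene. Friction and masses are not known exactly. Their poses are not given: they have to be found in the camera images.
- tube_mid (a point): Middle (half-way up, on the axis) of the jammed tube: clear 50 ml tube, conical tip, blue screw cap; 118 mm tall, body 29 mm across, about 70 g, z axis along it towards the cap. Cap: 34 mm across, 45 to 59 mm above this point. A steel ring, 41 mm across and 7 mm high, is fixed round the body just below this point. The tubes in the blue rack have no ring and are not wanted
- block: Grey metal dry block fixed to the bench, 86 (x) by 110 (y) by 80 mm high; origin at the centre of its underside, z up. The well is at its centre, opening 45 (x) by 58 mm (y). Two stiff brass shoes under the top plate, on the tube's +y and -y sides, overlap the ring by 5 mm and bar its way up. The tube's tip, in a seat 6 mm above the bench, is the pivot for rocking along the block's y axis
- shoe_left (a joint): How far the shoe on the block's +y side has been pushed outward, 0 (start) to 0.009 m (stop). Rocking the tube to +y by 14 to 16 mm at the cap, to its stop, with 5 to 8 N, pushes it back; it stays there. Both shoes must be back, and the tube upright and central in the well again, to lift it: the ring then has about 3 mm of room each side
- shoe_right (a joint): The same for the shoe on the block's -y side, pushed outward (-y) by rocking the tube to -y: 0 (start) to 0.009 m
- stand: Empty white plastic stand fixed to the bench, 84 by 84 by 62 mm high; origin at the centre of its underside, z up. Square opening of 54 mm in the centre of its top, narrowing to 34 mm from 48 mm above the bench down to a seat for the tip. A tube fully down in it has its tip 6 mm, its middle 65 mm and the centre of its cap 117 mm above the bench, and may lean a little
There are look-alikes about, which are no part of the job. What is shaped like the stand but orange or purple is not meant. What is shaped like the part that bears tube_mid but turquoise is not meant.

How it is judged:
By the outcome, as a careful person would: the job done as asked, in the order asked, and still so for the second after the job is handed in, with the robot touching nothing.
It also fails if it takes over 45 s, if anything falls off the work surface, if the arm or the gripper's body presses on something with over 40 N, if the wrist force passes 120 N, or if a joint passes its speed limit or range.

ROBOT

A 6-joint arm with a two-finger parallel gripper is mounted at the origin on a cart in front of the work surface, level with it; the furniture and walls round the work are solid. World frame = base frame: x ahead of the robot, y to its left, z up, the work surface at z = 0. Lengths are in m, angles in rad, forces in N, time in s.
With the tool pointing down it reaches from about 0.35 to 0.775 m from the base axis. Payload 5.5 kg.
Tool frame: the origin (TCP) lies where the fingers leave the gripper's body, on its centre line; the fingertips stand 73 mm ahead of it and the grasp point (between the pads) lies ctrl.pinch_z ahead of it (ctrl.pinch_z is the distance from the TCP to the grasp point, in m); z points along the fingers, y is the line along which they close (so a half turn about z gives the same grasp; the last joint's range is limited). The gripper opens to 85 mm and grips with 20 to 120 N. Pads are 22 mm wide; open, the fingers measure 114 mm over their backs; the gripper's body (76 mm by 85 mm) begins 54 mm behind the grasp point. The pads swing forward as they close: fully open they stand 13 mm farther back than shut.
Start: joints at [1.152, 0.313, 0.046, 1.304, 0, 1.431], TCP at [0.158, 0.553, 0.304] pointing down, gripper open.
Joint ranges: [-2.76, 2.76], [-0.86, 1.69], [-1.03, 1.26], [-2.2, 2.34], [-1.47, 1.5], [-3.14, 3.14]. Speed limits (rad/s): [2.57, 2.57, 3.14, 3.14, 3.14, 3.14].

INTERFACE

Orientations are given as a 3x3 rotation matrix whose columns are the frame's x, y, z axes.
In Python, from plant import ctrl gives the robot as it stands. The module is installed in compiled form; this text tells all that it offers.
- The arm moves only by the shell command python3 -m inch 'ROWS'. ROWS is JSON, a list of rows, each an object of numbers: "tx", "ty", "tz": the shift along the tool's x, y, z in cm; "roll": the turn about the tool's z in degrees; "fingers": the closure in counts, from 0 (fully open) to 255 (shut). A call has 1 to 10 rows; each row is the pose to reach, as a shift and turn from the pose commanded when the call began, along the tool's axes at that moment; what a row does not reach only later rows make up. A row lasts 1/12 s, in which the tool goes at most 41.7 mm and 7.16 degrees, less where a joint would pass 70% of its speed; a pose out of reach is approached as far as the arm can. A call with a gripper value outside its range is refused whole. The fingers move at their own pace and stop on an object; the grip force is fixed at half the most. Time passes only in rows, so rows that repeat a pose let the fingers close. It gives the time, the measured TCP pose, the force, the opening and the grip force at its end, in the units of the state.
- ctrl.observe(): the state, without advancing time (a new reading comes with each control period).
- ctrl.grab_frame(name): name is "scene" or "top" or "wrist"; returns the picture (480x640x3 uint8, blue, green, red); there is no depth.
- ctrl.camera_model(name): a dict with "vfov" (degrees; the focal length in pixels is half the picture's height over the tangent of half this angle, whatever the lens; pixels are square), "cx", "cy" (the principal point, pixels), "xyz" and "orientation" of the camera in the world. Camera axes: x right, y down, z forward; pixel columns grow to the right and rows downward; lengths in m; the calibration is good to about 2 mm. A picture is of the moment at which its call begins: read the wrist's pose just before it. camera_model takes no time and is no camera call; for the wrist camera it gives the pose at the moment of the call.
- ctrl.close_job(): hands the job in; it is judged then, once.
The state is a dict: "time_s": time; "joints": joint angles; "qvel": joint speeds; "effort": joint torques, N m; "tool_pos": TCP position; "tool_rot": TCP orientation; "ft_force": force on the tool from outside, world axes, zero at the start; "torque": the same for the moment, N m; "finger_gap": finger opening in m; "finger_force": force on a finger pad.
Only numpy, scipy, OpenCV 4.12 (cv2) and the standard library are available. Lean on these libraries where they do the work, as an engineer would, in place of code of your own. Each camera call takes 0.05 s, during which the arm holds its last target. There are 200 camera calls.

## Working session

There is one attempt and no reset: what is moved stays moved. The work goes in short steps, Python scripts to look and compute and a shell command to move; the robot and the scene stay as the last step left them, time stands still between calls to the robot, and variables do not carry over. Pictures are saved under pics/ and viewed, at most 10 in all, crops included, and the job is handed in when it is done.

```bash
mkdir -p pics; python3 - <<'E'
from plant import ctrl
import cv2
s=ctrl.observe();print(s, ctrl.pinch_z)
for n in("scene","top"):
    cv2.imwrite(f"pics/{n}0.png",ctrl.grab_frame(n));print(n,ctrl.camera_model(n))
E
```

```text
{'time_s': 0.0, 'joints': array([ 1.15237178e+00,  3.14009970e-01,  4.49831923e-02,  1.30359136e+00,
       -1.36835744e-06,  1.43119781e+00]), 'qvel': array([ 0.00010665,  0.00056073, -0.0017168 ,  0.00063315, -0.0013628 ,
       -0.00065921]), 'effort': array([ 5.09805795e-04, -4.80618775e+01,  2.98535872e+01,  1.94230280e-02,
       -4.21012219e-04, -2.71516569e-06]), 'tool_pos': array([0.15811081, 0.55244519, 0.30300502]), 'tool_rot': array([[-9.61379118e-01,  2.75226535e-01, -7.38989565e-04],
       [ 2.75227412e-01,  9.61377709e-01, -1.66519761e-03],
       [ 2.52141527e-04, -1.80427639e-03, -9.99998341e-01]]), 'ft_force': array([-0.02269339,  0.58684029,  0.28945153]), 'torque': array([ 0.02848508, -0.01167446,  0.03861265]), 'finger_force': 0.0, 'finger_gap': 0.08552423080841777} 0.0539
scene {'vfov': 51.92701245824883, 'cx': 321.15591633081806, 'cy': 238.75603773332338, 'xyz': array([ 0.13186824, -0.60276374,  0.51067562]), 'orientation': array([[ 0.89017128, -0.23112088,  0.39265536],
       [-0.45561409, -0.44529404,  0.77079765],
       [-0.00330034, -0.86504125, -0.50168989]])}
top {'vfov': 43.13828164871461, 'cx': 324.9426550552746, 'cy': 234.3483594142293, 'xyz': array([0.39629231, 0.07034084, 1.12692895]), 'orientation': array([[-5.30555369e-04, -9.99599901e-01,  2.82799591e-02],
       [-9.99615703e-01, -2.53662380e-04, -2.77197137e-02],
       [ 2.77157966e-02, -2.82837980e-02, -9.99215623e-01]])}
```

View pics/scene0.png

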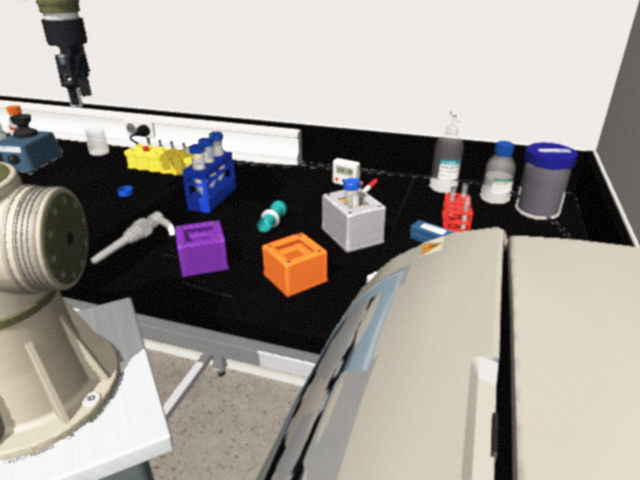

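View pics/top0.png

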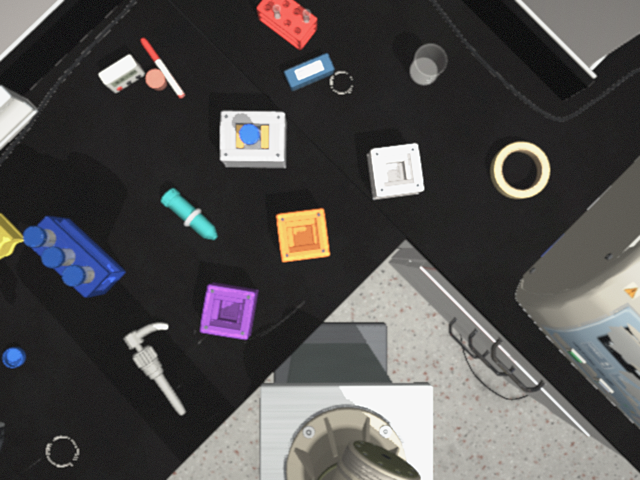

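The scene view shows the block at about (353,218) with the blue cap at (352,184). The white stand is hidden behind the machine. In the top view the block is at (253,139), the cap at (250,134) and the white stand at (397,170).

```bash
cat > h.py <<'E'
import numpy as np, cv2
from plant import ctrl
def ray(m,px):
    f=240/np.tan(np.radians(m["vfov"]/2)); R=np.array(m["orientation"])
    d=R@np.array([(px[0]-m["cx"])/f,(px[1]-m["cy"])/f,1]); return np.array(m["xyz"]),d
def onz(m,px,z):
    o,d=ray(m,px); return o+d*(z-o[2])/d[2]
def blob(mask,near):
    n,l,st,c=cv2.connectedComponentsWithStats(mask.astype(np.uint8))
    ok=[i for i in range(1,n) if st[i,4]>60]
    i=min(ok,key=lambda i:np.hypot(*(c[i]-near))); return c[i],st[i],(l==i)
E
python3 - <<'E'
from h import *
im=cv2.imread("pics/top0.png");m=ctrl.camera_model("top")
hsv=cv2.cvtColor(im,cv2.COLOR_BGR2HSV)
blue=(hsv[...,0]>100)&(hsv[...,0]<125)&(hsv[...,1]>150)&(hsv[...,2]>100)
c,st,_=blob(blue,(250,134));print("cap",c,st,onz(m,c,.120))
ims=cv2.imread("pics/scene0.png");ms=ctrl.camera_model("scene");h2=cv2.cvtColor(ims,cv2.COLOR_BGR2HSV)
b2=(h2[...,0]>100)&(h2[...,0]<125)&(h2[...,1]>150)
c2,st2,_=blob(b2,(352,184));print("cap scene",c2,st2)
o,d=ray(m,c);p,e=ray(ms,c2)
t=np.linalg.lstsq(np.c_[d,-e],p-o,rcond=None)[0];print("tri",o+d*t[0],p+e*t[1])
g=(hsv[...,1]<60)&(hsv[...,2]>130)
for near,z in(((253,139),.08),((397,170),.062)):
    c,st,mk=blob(g,near);cnt=max(cv2.findContours(mk.astype(np.uint8),0,2)[0],key=cv2.contourArea)
    w=np.array([onz(m,q[0],z)[:2] for q in cnt],np.float32)
    print(c,st,cv2.minAreaRect(w))
cr=im[90:210,200:440];cv2.imwrite("pics/crop.png",cv2.resize(cr,None,fx=3.3,fy=3.3,interpolation=2))
E
```

```text
cap [249.03082192 133.44520548] [240 124  19  20 292] [0.592514   0.16852251 0.12      ]
cap scene [350.80864198 184.05555556] [342 179  18  11 162]
tri [0.5934162  0.16897394 0.11537028] [0.59171741 0.16985976 0.11512561]
[252.58724138 139.37275862] [ 220  111   66   57 2900] ((0.5908992886543274, 0.16638004779815674), (0.09729130566120148, 0.11206246167421341), 0.07609079778194427)
[396.56387307 170.453214  ] [ 370  143   54   57 2458] ((0.5390889644622803, -0.08401013165712357), (0.08961988240480423, 0.09224233031272888), 7.600457668304443)
```

View pics/crop.png

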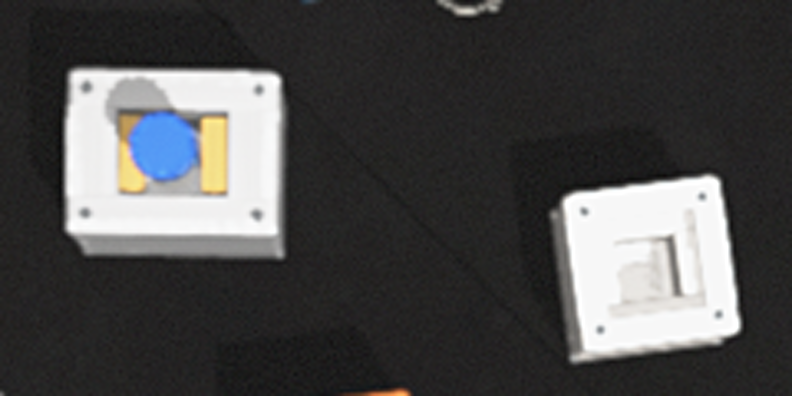

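The crop shows the ringed tube in the block with both brass shoes visible. The cap is at crop (163,147) and the stand's top face is centred near (650,257). The cap triangulates to (0.593, 0.169, 0.115), which agrees with the expected 0.117 height. Next I'll transit with the tool's closing axis turned along world x.

```bash
R='{"tx":-52.4,"ty":-24.9,"tz":0,"roll":74}'; python3 -m inch '[{"tx":-52.4,"ty":-24.9,"roll":74},{"tx":-52.4,"ty":-24.9,"roll":74},{"tx":-52.4,"ty":-24.9,"roll":74},{"tx":-52.4,"ty":-24.9,"roll":74},{"tx":-52.4,"ty":-24.9,"roll":74},{"tx":-52.4,"ty":-24.9,"roll":74},{"tx":-52.4,"ty":-24.9,"roll":74},{"tx":-52.4,"ty":-24.9,"roll":74},{"tx":-52.4,"ty":-24.9,"roll":74},{"tx":-52.4,"ty":-24.9,"roll":74}]'
cat >> h.py <<'E'
def go(x,y,z,yaw=0):
    s=ctrl.observe();R=s["tool_rot"];d=R.T@(np.array([x,y,z])-s["tool_pos"])
    a=np.degrees(np.arctan2(R[1,1],R[0,1]))
    print("pos",s["tool_pos"].round(4),"t",s["time_s"],"cm",(d*100).round(2),"roll",round(a-yaw,2),"F",s["ft_force"].round(1),"gap",s["finger_gap"].round(4),"j",s["joints"].round(2))
E
python3 - <<'E'
from h import *
m=ctrl.camera_model("top")
print(onz(m,(253,136.2),.08),onz(m,(397,167.9),.062))
go(.593,.169,.30)
E
```

```text
[0.59555769 0.16557092 0.08      ] [ 0.54390679 -0.086618    0.062     ]schema error: expected keys tx, ty, tz, roll, fingers
Traceback (most recent call last):
  File "h.py", line 15, in go
    print("pos",s["tool_pos"].round(4),"t",s["time_s"],"cm",(d*100).round(2),"roll",round(a-yaw,2),"F",s["ft_force"].round(1),"gap",s["finger_gap"].round(4),"j",s["joints"].round(2))
                                                                                                                                    ^^^^^^^^^^^^^^^^^^^^^
AttributeError: 'float' object has no attribute 'round'
```

```bash
sed -i 's/s\["finger_gap"\].round(4)/round(s["finger_gap"],4)/' h.py
python3 -m inch '[{"tx":-52.4,"ty":-24.9,"tz":0,"roll":74,"fingers":0},{"tx":-52.4,"ty":-24.9,"tz":0,"roll":74,"fingers":0},{"tx":-52.4,"ty":-24.9,"tz":0,"roll":74,"fingers":0},{"tx":-52.4,"ty":-24.9,"tz":0,"roll":74,"fingers":0},{"tx":-52.4,"ty":-24.9,"tz":0,"roll":74,"fingers":0},{"tx":-52.4,"ty":-24.9,"tz":0,"roll":74,"fingers":0},{"tx":-52.4,"ty":-24.9,"tz":0,"roll":74,"fingers":0},{"tx":-52.4,"ty":-24.9,"tz":0,"roll":74,"fingers":0},{"tx":-52.4,"ty":-24.9,"tz":0,"roll":74,"fingers":0},{"tx":-52.4,"ty":-24.9,"tz":0,"roll":74,"fingers":0}]'
python3 - <<'E'
from h import *
go(.593,.168,.28)
E
```

```text
time_s: 0.93
tool_pos: [0.4719, 0.2756, 0.3036]
tool_rot: [[-0.036, 0.999, -0.001], [0.999, 0.036, -0.0], [-0.0, -0.001, -1.0]]
ft_force: [-0.0, -0.1, -0.6]
finger_gap: 0.0851
finger_force: 0.0
pos [0.4719 0.2756 0.3036] t 0.9333 cm [-11.18  11.72   2.36] roll 2.05 F [-0.  -0.1 -0.6] gap 0.0851 j [ 0.38  0.26 -0.03  1.28  0.    1.92]
```

```bash
python3 -m inch '[{"tx":-11.2,"ty":11.7,"tz":1.5,"roll":2,"fingers":0},{"tx":-11.2,"ty":11.7,"tz":1.5,"roll":2,"fingers":0},{"tx":-11.2,"ty":11.7,"tz":1.5,"roll":2,"fingers":0},{"tx":-11.2,"ty":11.7,"tz":1.5,"roll":2,"fingers":0},{"tx":-11.2,"ty":11.7,"tz":1.5,"roll":2,"fingers":0},{"tx":-11.2,"ty":11.7,"tz":1.5,"roll":2,"fingers":0},{"tx":-11.2,"ty":11.7,"tz":1.5,"roll":2,"fingers":0},{"tx":-11.2,"ty":11.7,"tz":1.5,"roll":2,"fingers":0}]'
python3 - <<'E'
from h import *
go(.593,.168,.169)
m=ctrl.camera_model("wrist");im=ctrl.grab_frame("wrist");print(m)
cv2.imwrite("pics/w1.png",im)
hsv=cv2.cvtColor(im,cv2.COLOR_BGR2HSV)
blue=(hsv[...,0]>100)&(hsv[...,0]<125)&(hsv[...,1]>150)&(hsv[...,2]>60)
c,st,_=blob(blue,(320,240));print("cap",c,st,onz(m,c,.120))
E
```

```text
time_s: 1.6
tool_pos: [0.5916, 0.1711, 0.2888]
tool_rot: [[-0.008, 1.0, -0.001], [1.0, 0.008, 0.0], [0.0, -0.001, -1.0]]
ft_force: [-1.5, -0.7, 0.1]
finger_gap: 0.0855
finger_force: 0.0
pos [0.5916 0.1711 0.2888] t 1.6 cm [-0.32  0.15 11.98] roll 0.47 F [-1.5 -0.7  0.1] gap 0.0855 j [0.15 0.4  0.13 1.31 0.   1.71]
{'vfov': 62.94266634196315, 'cx': 318.202474254351, 'cy': 238.00475714397732, 'xyz': array([0.59055257, 0.23905516, 0.35788256]), 'orientation': array([[ 9.99960264e-01,  8.65408870e-03,  2.13920249e-03],
       [ 8.90911983e-03, -9.61764974e-01, -2.73731186e-01],
       [-3.11483938e-04,  2.73739368e-01, -9.61803858e-01]])}
cap [319.88963062 242.20160214] [ 294  215   53   55 2247] [0.59217374 0.16860211 0.12      ]
```

View pics/w1.png

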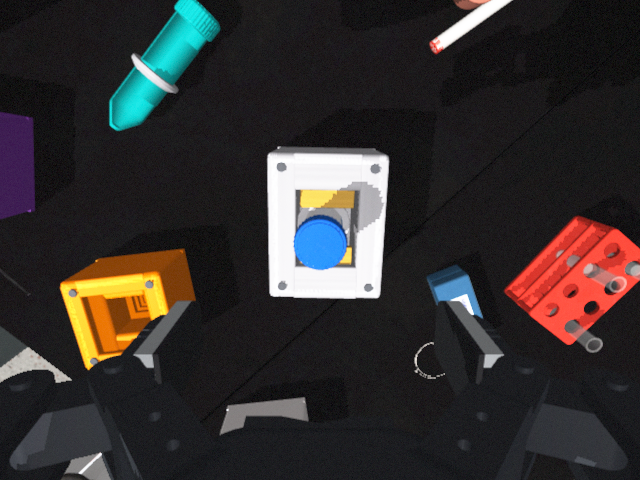

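The wrist view shows the cap at (320,242), between the fingers, giving (0.592, 0.1686). That agrees with the earlier measurement. Now I descend and close on it.

```bash
python3 - <<'E'
from h import *
m=ctrl.camera_model("wrist")
P=[onz(m,q,.08) for q in((281,167),(375,169),(282,286),(368,287))]
print(np.round(P,4),np.mean(P,0))
E
python3 -m inch '[{"tx":-0.25,"ty":0.05,"tz":4,"roll":0.5,"fingers":0},{"tx":-0.25,"ty":0.05,"tz":7,"roll":0.5,"fingers":0},{"tx":-0.25,"ty":0.05,"tz":10,"roll":0.5,"fingers":0},{"tx":-0.25,"ty":0.05,"tz":11.8,"roll":0.5,"fingers":0},{"tx":-0.25,"ty":0.05,"tz":11.8,"roll":0.5,"fingers":0},{"tx":-0.25,"ty":0.05,"tz":11.8,"roll":0.5,"fingers":0},{"tx":-0.25,"ty":0.05,"tz":11.8,"roll":0.5,"fingers":0},{"tx":-0.25,"ty":0.05,"tz":11.8,"roll":0.5,"fingers":0}]'
```

```text
[[0.5647 0.2117 0.08  ]
 [0.6307 0.2109 0.08  ]
 [0.5639 0.1218 0.08  ]
 [0.6297 0.1216 0.08  ]] [0.59723452 0.16650043 0.08      ]
time_s: 2.32
tool_pos: [0.594, 0.1685, 0.1733]
tool_rot: [[0.001, 1.0, 0.004], [1.0, -0.001, 0.001], [0.001, 0.004, -1.0]]
ft_force: [0.2, 0.3, 0.7]
finger_gap: 0.0854
finger_force: 0.0
```

```bash
python3 -m inch '[{"tx":0,"ty":-0.1,"tz":0.4,"roll":0,"fingers":0},{"tx":0,"ty":-0.1,"tz":0.4,"roll":0,"fingers":255},{"tx":0,"ty":-0.1,"tz":0.4,"roll":0,"fingers":255},{"tx":0,"ty":-0.1,"tz":0.4,"roll":0,"fingers":255},{"tx":0,"ty":-0.1,"tz":0.4,"roll":0,"fingers":255},{"tx":0,"ty":-0.1,"tz":0.4,"roll":0,"fingers":255},{"tx":0,"ty":-0.1,"tz":0.4,"roll":0,"fingers":255},{"tx":0,"ty":-0.1,"tz":0.4,"roll":0,"fingers":255},{"tx":0,"ty":-0.1,"tz":0.4,"roll":0,"fingers":255},{"tx":0,"ty":-0.1,"tz":0.4,"roll":0,"fingers":255}]'
python3 - <<'E'
from h import *
go(.593,.168,.169)
cv2.imwrite("pics/s2.png",cv2.resize(ctrl.grab_frame("scene")[90:290,240:480],None,fx=3,fy=3))
E
```

```text
time_s: 3.15
tool_pos: [0.5922, 0.1678, 0.1671]
tool_rot: [[0.002, 1.0, 0.001], [1.0, -0.002, 0.0], [0.0, 0.001, -1.0]]
ft_force: [0.8, 0.3, 1.4]
finger_gap: 0.0319
finger_force: 59.3
pos [0.5922 0.1678 0.1671] t 3.15 cm [ 0.02  0.08 -0.19] roll -0.1 F [0.8 0.3 1.4] gap 0.0319 j [ 0.15  0.46 -0.08  1.03 -0.    1.72]
```

View pics/s2.png

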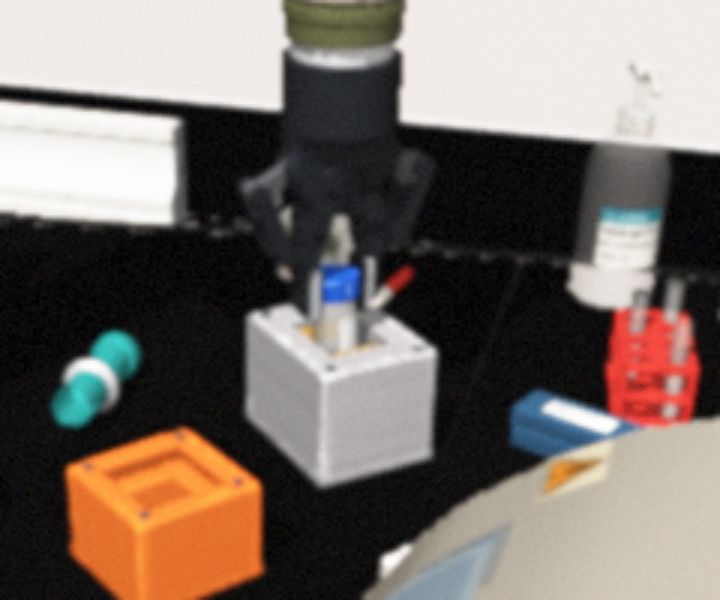

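The cap is gripped, seen at (340,283) in the crop between the fingers. Next I rock to +y (tool +x).

```bash
python3 -m inch '[{"tx":0.3,"ty":0,"tz":0,"roll":0,"fingers":255},{"tx":0.6,"ty":0,"tz":0,"roll":0,"fingers":255},{"tx":0.9,"ty":0,"tz":0.05,"roll":0,"fingers":255},{"tx":1.2,"ty":0,"tz":0.1,"roll":0,"fingers":255},{"tx":1.4,"ty":0,"tz":0.1,"roll":0,"fingers":255},{"tx":1.5,"ty":0,"tz":0.1,"roll":0,"fingers":255},{"tx":1.5,"ty":0,"tz":0.1,"roll":0,"fingers":255},{"tx":1.5,"ty":0,"tz":0.1,"roll":0,"fingers":255}]'
```

```text
time_s: 3.87
tool_pos: [0.5924, 0.1812, 0.1666]
tool_rot: [[0.003, 1.0, 0.001], [1.0, -0.003, -0.004], [-0.004, 0.001, -1.0]]
ft_force: [0.2, -7.1, 4.8]
finger_gap: 0.032
finger_force: 59.5
```

```bash
python3 -m inch '[{"tx":0.1,"ty":0,"tz":0,"roll":0,"fingers":255},{"tx":0.2,"ty":0,"tz":0,"roll":0,"fingers":255},{"tx":0.2,"ty":0,"tz":0,"roll":0,"fingers":255},{"tx":0.2,"ty":0,"tz":0,"roll":0,"fingers":255}]'
```

```text
time_s: 4.2
tool_pos: [0.5926, 0.1832, 0.1667]
tool_rot: [[0.003, 1.0, 0.002], [1.0, -0.003, -0.004], [-0.004, 0.002, -1.0]]
ft_force: [1.2, -8.0, 5.7]
finger_gap: 0.0321
finger_force: 59.5
```

```bash
python3 -m inch '[{"tx":0.1,"ty":0,"tz":0,"roll":0,"fingers":255},{"tx":0.2,"ty":0,"tz":0,"roll":0,"fingers":255},{"tx":0.2,"ty":0,"tz":0,"roll":0,"fingers":255},{"tx":0.2,"ty":0,"tz":0,"roll":0,"fingers":255}]'
```

```text
time_s: 4.53
tool_pos: [0.5926, 0.1852, 0.1667]
tool_rot: [[0.003, 1.0, 0.002], [1.0, -0.003, -0.004], [-0.004, 0.002, -1.0]]
ft_force: [0.7, -7.8, 6.0]
finger_gap: 0.0317
finger_force: 59.5
```

```bash
python3 -m inch '[{"tx":0.1,"ty":0,"tz":0,"roll":0,"fingers":255},{"tx":0.2,"ty":0,"tz":0,"roll":0,"fingers":255},{"tx":0.2,"ty":0,"tz":0,"roll":0,"fingers":255},{"tx":0.2,"ty":0,"tz":0,"roll":0,"fingers":255}]'
python3 - <<'E'
from h import *
go(.593,.168,.169)
cv2.imwrite("pics/w2.png",ctrl.grab_frame("wrist"))
E
```

```text
time_s: 4.87
tool_pos: [0.5927, 0.1866, 0.1667]
tool_rot: [[0.004, 1.0, 0.002], [1.0, -0.004, -0.005], [-0.005, 0.002, -1.0]]
ft_force: [-0.0, -9.5, 5.9]
finger_gap: 0.0319
finger_force: 59.5
pos [0.5927 0.1866 0.1667] t 4.8667 cm [-1.86  0.03 -0.22] roll -0.21 F [-0.  -9.5  5.9] gap 0.0319 j [ 0.18  0.47 -0.06  1.04 -0.01  1.75]
```

View pics/w2.png

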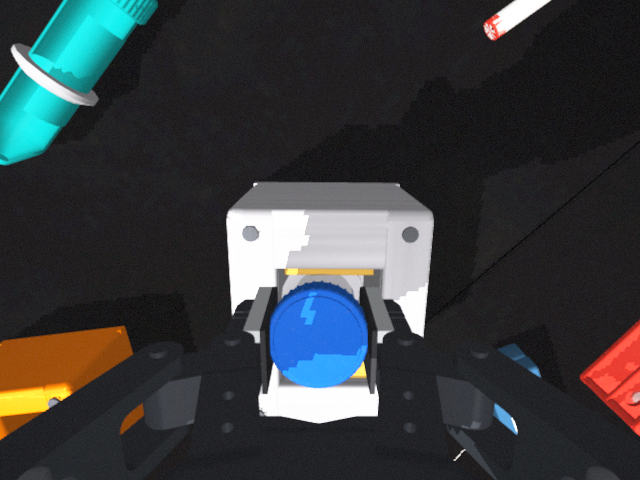

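The wrist view shows the +y shoe, near (330,271), pushed back to a thin strip behind the ring. I'll push a little more to confirm the stop.

```bash
python3 -m inch '[{"tx":0.1,"ty":0,"tz":0,"roll":0,"fingers":255},{"tx":0.2,"ty":0,"tz":0,"roll":0,"fingers":255},{"tx":0.2,"ty":0,"tz":0,"roll":0,"fingers":255},{"tx":0.2,"ty":0,"tz":0,"roll":0,"fingers":255}]'
```

```text
time_s: 5.25
tool_pos: [0.5927, 0.1875, 0.1668]
tool_rot: [[0.005, 1.0, 0.002], [1.0, -0.005, -0.008], [-0.008, 0.002, -1.0]]
ft_force: [-0.0, -13.6, 7.0]
finger_gap: 0.0317
finger_force: 59.5
```

```bash
python3 -m inch '[{"tx":-0.5,"ty":0,"tz":0,"roll":0,"fingers":255},{"tx":-1.0,"ty":0,"tz":-0.05,"roll":0,"fingers":255},{"tx":-1.5,"ty":0,"tz":-0.1,"roll":0,"fingers":255},{"tx":-2.0,"ty":0,"tz":-0.1,"roll":0,"fingers":255},{"tx":-2.3,"ty":0,"tz":-0.1,"roll":0,"fingers":255},{"tx":-2.6,"ty":0,"tz":-0.1,"roll":0,"fingers":255},{"tx":-2.9,"ty":0,"tz":-0.05,"roll":0,"fingers":255},{"tx":-3.2,"ty":0,"tz":0,"roll":0,"fingers":255},{"tx":-3.2,"ty":0,"tz":0,"roll":0,"fingers":255},{"tx":-3.2,"ty":0,"tz":0,"roll":0,"fingers":255}]'
python3 -m inch '[{"tx":-0.1,"ty":0,"tz":0,"roll":0,"fingers":255},{"tx":-0.2,"ty":0,"tz":0,"roll":0,"fingers":255},{"tx":-0.3,"ty":0,"tz":0,"roll":0,"fingers":255},{"tx":-0.3,"ty":0,"tz":0,"roll":0,"fingers":255}]'
```

```text
time_s: 6.08
tool_pos: [0.5924, 0.1603, 0.1669]
tool_rot: [[0.0, 1.0, 0.002], [1.0, -0.0, 0.004], [0.004, 0.002, -1.0]]
ft_force: [1.6, 6.2, 4.7]
finger_gap: 0.0321
finger_force: 59.9
time_s: 6.42
tool_pos: [0.5925, 0.1577, 0.167]
tool_rot: [[-0.0, 1.0, 0.002], [1.0, 0.0, 0.004], [0.004, 0.002, -1.0]]
ft_force: [2.1, 7.5, 5.3]
finger_gap: 0.0325
finger_force: 59.9
```

```bash
python3 -m inch '[{"tx":-0.1,"ty":0,"tz":0,"roll":0,"fingers":255},{"tx":-0.2,"ty":0,"tz":0,"roll":0,"fingers":255},{"tx":-0.3,"ty":0,"tz":0,"roll":0,"fingers":255},{"tx":-0.3,"ty":0,"tz":0,"roll":0,"fingers":255}]'
python3 -m inch '[{"tx":-0.1,"ty":0,"tz":0,"roll":0,"fingers":255},{"tx":-0.2,"ty":0,"tz":0,"roll":0,"fingers":255},{"tx":-0.2,"ty":0,"tz":0,"roll":0,"fingers":255},{"tx":-0.2,"ty":0,"tz":0,"roll":0,"fingers":255}]'
```

```text
time_s: 6.75
tool_pos: [0.5925, 0.1547, 0.1671]
tool_rot: [[-0.0, 1.0, 0.002], [1.0, 0.0, 0.004], [0.004, 0.002, -1.0]]
ft_force: [1.1, 7.3, 5.7]
finger_gap: 0.032
finger_force: 59.9
time_s: 7.08
tool_pos: [0.5926, 0.1529, 0.1672]
tool_rot: [[-0.0, 1.0, 0.002], [1.0, 0.0, 0.005], [0.005, 0.002, -1.0]]
ft_force: [0.9, 7.8, 5.8]
finger_gap: 0.0321
finger_force: 60.0
```

```bash
python3 -m inch '[{"tx":-0.1,"ty":0,"tz":0,"roll":0,"fingers":255},{"tx":-0.2,"ty":0,"tz":0,"roll":0,"fingers":255},{"tx":-0.2,"ty":0,"tz":0,"roll":0,"fingers":255},{"tx":-0.2,"ty":0,"tz":0,"roll":0,"fingers":255}]'
python3 -m inch '[{"tx":-0.1,"ty":0,"tz":0,"roll":0,"fingers":255},{"tx":-0.2,"ty":0,"tz":0,"roll":0,"fingers":255},{"tx":-0.2,"ty":0,"tz":0,"roll":0,"fingers":255},{"tx":-0.2,"ty":0,"tz":0,"roll":0,"fingers":255}]'
```

```text
time_s: 7.42
tool_pos: [0.5926, 0.1508, 0.1672]
tool_rot: [[-0.0, 1.0, 0.003], [1.0, 0.0, 0.004], [0.004, 0.003, -1.0]]
ft_force: [1.3, 7.7, 5.7]
finger_gap: 0.0321
finger_force: 59.9
time_s: 7.75
tool_pos: [0.5926, 0.1488, 0.1673]
tool_rot: [[-0.0, 1.0, 0.003], [1.0, 0.0, 0.004], [0.004, 0.003, -1.0]]
ft_force: [1.6, 7.2, 6.3]
finger_gap: 0.032
finger_force: 60.0
```

```bash
python3 -m inch '[{"tx":-0.1,"ty":0,"tz":0,"roll":0,"fingers":255},{"tx":-0.2,"ty":0,"tz":0,"roll":0,"fingers":255},{"tx":-0.2,"ty":0,"tz":0,"roll":0,"fingers":255},{"tx":-0.2,"ty":0,"tz":0,"roll":0,"fingers":255}]'
python3 -m inch '[{"tx":-0.1,"ty":0,"tz":0,"roll":0,"fingers":255},{"tx":-0.1,"ty":0,"tz":0,"roll":0,"fingers":255},{"tx":-0.1,"ty":0,"tz":0,"roll":0,"fingers":255}]'
```

```text
time_s: 8.08
tool_pos: [0.5927, 0.1468, 0.1673]
tool_rot: [[-0.0, 1.0, 0.003], [1.0, 0.0, 0.005], [0.005, 0.003, -1.0]]
ft_force: [0.3, 8.2, 6.7]
finger_gap: 0.0322
finger_force: 59.9
time_s: 8.33
tool_pos: [0.5926, 0.1458, 0.1674]
tool_rot: [[-0.0, 1.0, 0.003], [1.0, 0.0, 0.004], [0.004, 0.003, -1.0]]
ft_force: [0.7, 6.7, 6.2]
finger_gap: 0.0318
finger_force: 60.0
```

```bash
python3 -m inch '[{"tx":-0.1,"ty":0,"tz":0,"roll":0,"fingers":255},{"tx":-0.2,"ty":0,"tz":0,"roll":0,"fingers":255},{"tx":-0.2,"ty":0,"tz":0,"roll":0,"fingers":255},{"tx":-0.2,"ty":0,"tz":0,"roll":0,"fingers":255}]'
python3 - <<'E'
from h import *
w=ctrl.grab_frame("wrist")[160:440,200:460]
s=ctrl.grab_frame("scene")[160:260,300:410]
cv2.imwrite("pics/ws3.png",np.hstack([cv2.resize(w,(400,430)),cv2.resize(s,(400,430),interpolation=2)]))
E
```

```text
time_s: 8.67
tool_pos: [0.5927, 0.1442, 0.1674]
tool_rot: [[-0.001, 1.0, 0.003], [1.0, 0.001, 0.005], [0.005, 0.003, -1.0]]
ft_force: [1.8, 7.8, 6.1]
finger_gap: 0.0316
finger_force: 60.0
```

View pics/ws3.png

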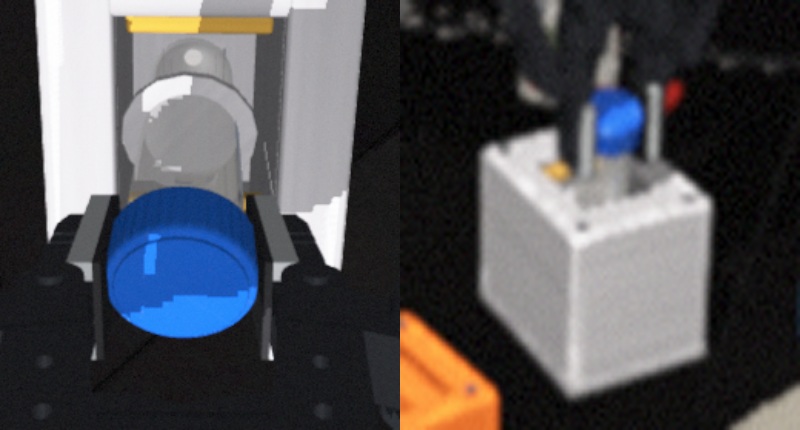

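The crop shows the cap at (183,275), the tube tilted to -y, the ring at (190,130) and the tip at about (195,50). I'll check where tip, ring and cap really are.

```bash
python3 - <<'E'
from h import *
m=ctrl.camera_model("wrist")
f=lambda u,v:(200+u*260/400,160+v*280/430)
for n,p,z in(("tip",(195,50),.01),("cone top",(195,38),.02),("ring c",(190,125),.063),("ring far edge top",(190,75),.066),("cap top c",(183,285),.122),("top edge +y inner",(200,14),.08),("shoe+ edge",(200,31),.075)):
    print(n,onz(m,f(*p),z).round(4))
go(.593,.168,.169)
E
```

```text
tip [0.5977 0.176  0.01  ]
cone top [0.5974 0.1819 0.02  ]
ring c [0.595  0.1617 0.063 ]
ring far edge top [0.5949 0.1776 0.066 ]
cap top c [0.5927 0.143  0.122 ]
top edge +y inner [0.5972 0.1964 0.08  ]
shoe+ edge [0.5974 0.1914 0.075 ]
pos [0.5927 0.1442 0.1674] t 8.7667 cm [ 2.38  0.04 -0.14] roll 0.03 F [1.  8.1 6.6] gap 0.0318 j [ 0.11  0.45 -0.1   1.02  0.    1.68]
```

```bash
python3 -m inch '[{"tx":-0.1,"ty":0,"tz":0,"roll":0,"fingers":255},{"tx":-0.2,"ty":0,"tz":0,"roll":0,"fingers":255},{"tx":-0.2,"ty":0,"tz":0,"roll":0,"fingers":255},{"tx":-0.2,"ty":0,"tz":0,"roll":0,"fingers":255}]'
python3 -m inch '[{"tx":-0.1,"ty":0,"tz":0,"roll":0,"fingers":255},{"tx":-0.2,"ty":0,"tz":0,"roll":0,"fingers":255},{"tx":-0.2,"ty":0,"tz":0,"roll":0,"fingers":255},{"tx":-0.2,"ty":0,"tz":0,"roll":0,"fingers":255}]'
```

```text
time_s: 9.1
tool_pos: [0.5927, 0.1432, 0.1675]
tool_rot: [[-0.001, 1.0, 0.003], [1.0, 0.001, 0.007], [0.007, 0.003, -1.0]]
ft_force: [2.6, 13.2, 6.4]
finger_gap: 0.0317
finger_force: 60.0
time_s: 9.43
tool_pos: [0.5926, 0.1419, 0.1675]
tool_rot: [[-0.002, 1.0, 0.003], [1.0, 0.002, 0.009], [0.009, 0.003, -1.0]]
ft_force: [1.5, 15.7, 6.7]
finger_gap: 0.0317
finger_force: 60.0
```

Force now climbs against the -y stop. I bring it back upright, centring in y and shifting 3 mm in +x towards the block centre.

```bash
python3 -m inch '[{"tx":0.4,"ty":0,"tz":0,"roll":0,"fingers":255},{"tx":0.8,"ty":0,"tz":0,"roll":0,"fingers":255},{"tx":1.2,"ty":0,"tz":-0.05,"roll":0,"fingers":255},{"tx":1.6,"ty":0.1,"tz":-0.1,"roll":0,"fingers":255},{"tx":2.0,"ty":0.1,"tz":-0.1,"roll":0,"fingers":255},{"tx":2.4,"ty":0.2,"tz":-0.15,"roll":0,"fingers":255},{"tx":2.7,"ty":0.3,"tz":-0.15,"roll":0,"fingers":255},{"tx":2.9,"ty":0.3,"tz":-0.15,"roll":0,"fingers":255},{"tx":2.9,"ty":0.3,"tz":-0.15,"roll":0,"fingers":255},{"tx":2.9,"ty":0.3,"tz":-0.15,"roll":0,"fingers":255}]'
python3 - <<'E'
from h import *
go(.597,.167,.169)
m=ctrl.camera_model("wrist")
w=ctrl.grab_frame("wrist");np.save("m.npy",m,allow_pickle=True)
w=w[160:440,200:460]
s=ctrl.grab_frame("scene")[160:260,300:410]
cv2.imwrite("pics/ws4.png",np.hstack([cv2.resize(w,(400,430)),cv2.resize(s,(400,430),interpolation=2)]))
E
```

```text
time_s: 10.27
tool_pos: [0.5944, 0.1665, 0.1675]
tool_rot: [[0.002, 1.0, -0.001], [1.0, -0.002, -0.001], [-0.001, -0.001, -1.0]]
ft_force: [-0.7, -3.1, 5.5]
finger_gap: 0.0318
finger_force: 60.0
pos [0.5944 0.1665 0.1675] t 10.2667 cm [ 0.05  0.26 -0.15] roll -0.1 F [-0.7 -3.1  5.5] gap 0.0318 j [ 0.14  0.46 -0.07  1.04 -0.    1.72]
```

View pics/ws4.png

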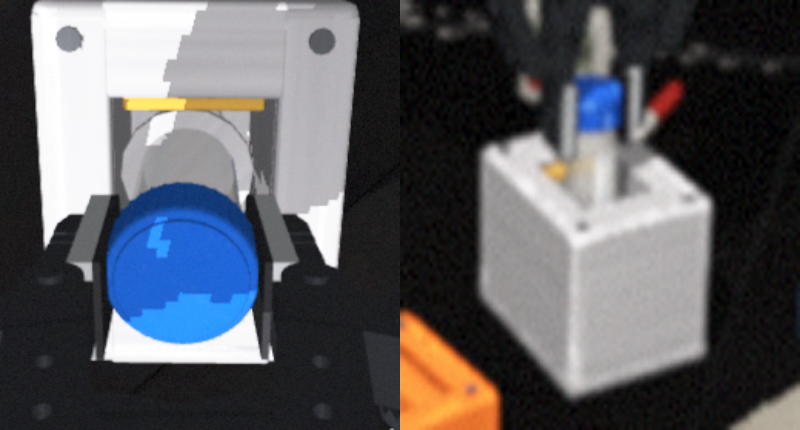

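The crop shows the tube upright, with the ring spanning columns 122-255 and its far edge at row 110. The well spans 112-285.

```bash
python3 - <<'E'
from h import *
m=ctrl.camera_model("wrist")
f=lambda u,v:(200+u*260/400,160+v*280/430)
for n,p,z in(("ring far edge",(188,110),.065),("ring L",(122,170),.063),("ring R",(255,170),.063),("well L",(110,98),.08),("well R",(285,98),.08),("shoe+",(195,110),.075),("cap c",(183,280),.123)):
    print(n,onz(m,f(*p),z).round(4))
E
```

```text
ring far edge [0.5958 0.1885 0.065 ]
ring L [0.5756 0.1689 0.063 ]
ring R [0.6164 0.1688 0.063 ]
well L [0.5748 0.1958 0.08  ]
well R [0.6216 0.1958 0.08  ]
shoe+ [0.5977 0.1911 0.075 ]
cap c [0.5943 0.1667 0.123 ]
```

```bash
python3 -m inch '[{"tx":-0.1,"ty":0.15,"tz":0,"roll":0,"fingers":255},{"tx":-0.1,"ty":0.15,"tz":-0.2,"roll":0,"fingers":255},{"tx":-0.1,"ty":0.15,"tz":-0.4,"roll":0,"fingers":255},{"tx":-0.1,"ty":0.15,"tz":-0.7,"roll":0,"fingers":255},{"tx":-0.1,"ty":0.15,"tz":-1.0,"roll":0,"fingers":255},{"tx":-0.1,"ty":0.15,"tz":-1.0,"roll":0,"fingers":255}]'
```

```text
time_s: 10.87
tool_pos: [0.5965, 0.166, 0.1779]
tool_rot: [[0.001, 1.0, 0.0], [1.0, -0.001, 0.0], [0.0, 0.0, -1.0]]
ft_force: [-0.0, -1.3, 0.3]
finger_gap: 0.0318
finger_force: 59.6
```

```bash
python3 -m inch '[{"tx":0,"ty":0,"tz":-0.3,"roll":0,"fingers":255},{"tx":0,"ty":0,"tz":-0.6,"roll":0,"fingers":255},{"tx":0,"ty":0,"tz":-0.9,"roll":0,"fingers":255},{"tx":0,"ty":0,"tz":-1.2,"roll":0,"fingers":255},{"tx":0,"ty":0,"tz":-1.6,"roll":0,"fingers":255},{"tx":0,"ty":0,"tz":-2.0,"roll":0,"fingers":255},{"tx":0,"ty":0,"tz":-2.0,"roll":0,"fingers":255}]'
```

```text
time_s: 11.45
tool_pos: [0.597, 0.166, 0.1986]
tool_rot: [[0.002, 1.0, 0.002], [1.0, -0.002, 0.0], [0.0, 0.002, -1.0]]
ft_force: [-0.2, 0.2, -0.3]
finger_gap: 0.0321
finger_force: 59.6
```

```bash
python3 -m inch '[{"tx":0,"ty":0,"tz":-1.5,"roll":0,"fingers":255},{"tx":0,"ty":0,"tz":-3,"roll":0,"fingers":255},{"tx":0,"ty":0,"tz":-5,"roll":0,"fingers":255},{"tx":0,"ty":0,"tz":-7,"roll":0,"fingers":255},{"tx":0,"ty":0,"tz":-8.5,"roll":0,"fingers":255},{"tx":0,"ty":0,"tz":-8.5,"roll":0,"fingers":255},{"tx":0,"ty":0,"tz":-8.5,"roll":0,"fingers":255}]'
python3 - <<'E'
from h import *
go(.544,-.0866,.28)
m=ctrl.camera_model("top");im=ctrl.grab_frame("top");h=cv2.cvtColor(im,cv2.COLOR_BGR2HSV)
cv2.imwrite("pics/t5.png",im)
g=(h[...,1]<60)&(h[...,2]>130)
im0=cv2.imread("pics/top0.png")
# stand screws / inner opening for the centre
g0=cv2.cvtColor(im0,cv2.COLOR_BGR2GRAY)
for z,box in((.062,(370,143,54,57)),):
    x,y,w,hh=box;r=cv2.resize(g0[y-5:y+hh+5,x-5:x+w+5],None,fx=9,fy=9,interpolation=2);cv2.imwrite("pics/stand.png",r)
E
```

```text
time_s: 12.03
tool_pos: [0.597, 0.1659, 0.283]
tool_rot: [[0.002, 1.0, 0.002], [1.0, -0.002, 0.0], [0.0, 0.002, -1.0]]
ft_force: [0.5, -0.2, -0.6]
finger_gap: 0.0318
finger_force: 59.7
pos [0.597  0.1659 0.283 ] t 12.0333 cm [-25.26  -5.26   0.28] roll -0.09 F [ 0.5 -0.2 -0.6] gap 0.0318 j [0.14 0.41 0.13 1.29 0.   1.71]
```

View pics/stand.png

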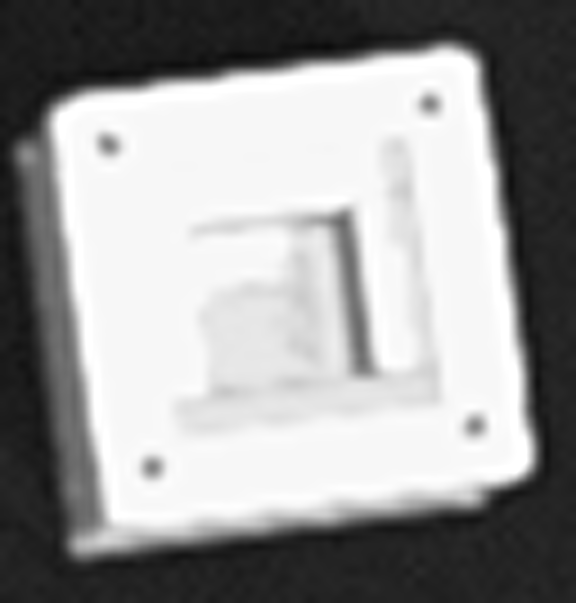

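The stand crop shows four screws centred at (291,286), which puts the stand centre near (0.542, -0.086). Moving above it.

```bash
python3 -m inch '[{"tx":-3,"ty":-0.5,"tz":0,"roll":0,"fingers":255},{"tx":-6,"ty":-1.2,"tz":0,"roll":0,"fingers":255},{"tx":-9,"ty":-2,"tz":0,"roll":0,"fingers":255},{"tx":-12,"ty":-2.6,"tz":0,"roll":0,"fingers":255},{"tx":-15,"ty":-3.3,"tz":0,"roll":0,"fingers":255},{"tx":-18,"ty":-4,"tz":0,"roll":0,"fingers":255},{"tx":-21,"ty":-4.6,"tz":0,"roll":0,"fingers":255},{"tx":-23.5,"ty":-5.3,"tz":0,"roll":0,"fingers":255},{"tx":-25.2,"ty":-5.4,"tz":0,"roll":0,"fingers":255},{"tx":-25.2,"ty":-5.4,"tz":0,"roll":0,"fingers":255}]'
python3 -m inch '[{"tx":0,"ty":0,"tz":0,"roll":0,"fingers":255},{"tx":0,"ty":0,"tz":0,"roll":0,"fingers":255},{"tx":0,"ty":0,"tz":0,"roll":0,"fingers":255}]'
python3 - <<'E'
from h import *
go(.543,-.086,.28)
cv2.imwrite("pics/w6.png",ctrl.grab_frame("wrist"))
E
```

```text
time_s: 12.92
tool_pos: [0.541, -0.089, 0.2806]
tool_rot: [[0.006, 1.0, -0.003], [1.0, -0.006, -0.0], [-0.0, -0.003, -1.0]]
ft_force: [-0.1, 0.2, -1.0]
finger_gap: 0.0316
finger_force: 59.7
time_s: 13.17
tool_pos: [0.5419, -0.0851, 0.2817]
tool_rot: [[0.0, 1.0, -0.001], [1.0, -0.0, 0.001], [0.001, -0.001, -1.0]]
ft_force: [0.3, 0.6, -0.8]
finger_gap: 0.032
finger_force: 59.7
pos [ 0.5419 -0.0851  0.2817] t 13.1667 cm [-0.09  0.11  0.17] roll -0.03 F [ 0.3  0.6 -0.8] gap 0.032 j [-0.3   0.27 -0.07  1.23  0.    1.27]
```

View pics/w6.png

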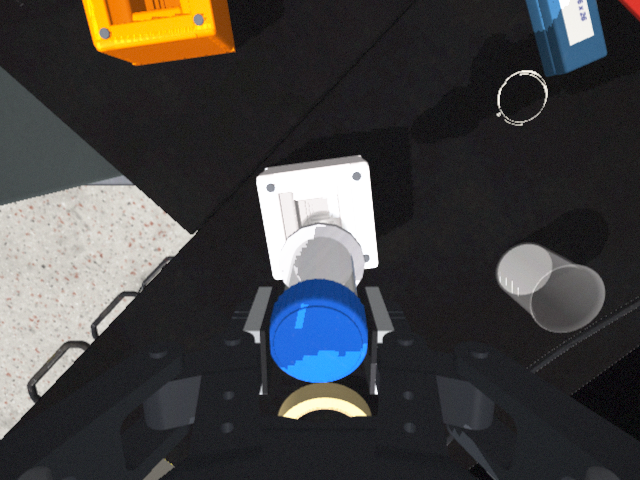

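The wrist view shows the tube held over the stand, with the cap at (319,340), the ring at (323,258) and screws at (271,187), (356,176) and (365,258).

```bash
python3 - <<'E'
from h import *
m=ctrl.camera_model("wrist")
a,b,c=[onz(m,p,.062) for p in((271,187),(356,176),(366,258))]
print(a,b,c,"centre",(a+c)/2)
dz=.2817-.1675
print("ring",onz(m,(284,258),.063+dz),onz(m,(364,258),.063+dz),"far",onz(m,(324,225),.065+dz),"tip",onz(m,(321,212),.01+dz),"cap",onz(m,(319,345),.123+dz))
E
```

```text
[ 0.50667175 -0.06001486  0.062     ] [ 0.56925753 -0.05188683  0.062     ] [ 0.57874408 -0.11530436  0.062     ] centre [ 0.54270791 -0.08765961  0.062     ]
ring [ 0.52559261 -0.076157    0.1772    ] [ 0.56299331 -0.07613033  0.1772    ] far [ 0.54418855 -0.05975722  0.1792    ] tip [ 0.54321623 -0.06553573  0.1242    ] cap [ 0.54186222 -0.08574803  0.2372    ]
```

```bash
python3 -m inch '[{"tx":-1.0,"ty":0.05,"tz":0,"roll":0,"fingers":255},{"tx":-1.0,"ty":0.05,"tz":1.5,"roll":0,"fingers":255},{"tx":-1.0,"ty":0.05,"tz":3,"roll":0,"fingers":255},{"tx":-1.0,"ty":0.05,"tz":4.5,"roll":0,"fingers":255},{"tx":-1.0,"ty":0.05,"tz":6,"roll":0,"fingers":255},{"tx":-1.0,"ty":0.05,"tz":7,"roll":0,"fingers":255},{"tx":-1.0,"ty":0.05,"tz":8,"roll":0,"fingers":255},{"tx":-1.0,"ty":0.05,"tz":8,"roll":0,"fingers":255}]'
```

```text
time_s: 13.88
tool_pos: [0.5417, -0.0957, 0.2004]
tool_rot: [[0.001, 1.0, -0.003], [1.0, -0.001, 0.001], [0.001, -0.003, -1.0]]
ft_force: [-0.1, -0.5, -0.6]
finger_gap: 0.0322
finger_force: 59.7
```

```bash
python3 -m inch '[{"tx":0,"ty":0.05,"tz":0.5,"roll":0,"fingers":255},{"tx":0.1,"ty":0.05,"tz":1,"roll":0,"fingers":255},{"tx":0.2,"ty":0.05,"tz":1.5,"roll":0,"fingers":255},{"tx":0.3,"ty":0.05,"tz":2,"roll":0,"fingers":255},{"tx":0.4,"ty":0.05,"tz":2.4,"roll":0,"fingers":255},{"tx":0.4,"ty":0.05,"tz":2.4,"roll":0,"fingers":255}]'
```

```text
time_s: 14.38
tool_pos: [0.5426, -0.0918, 0.1774]
tool_rot: [[0.002, 1.0, -0.001], [1.0, -0.002, 0.0], [0.0, -0.001, -1.0]]
ft_force: [-1.8, -1.1, -0.8]
finger_gap: 0.0318
finger_force: 59.7
```

```bash
python3 -m inch '[{"tx":0.1,"ty":0,"tz":0.3,"roll":0,"fingers":255},{"tx":0.2,"ty":0,"tz":0.6,"roll":0,"fingers":255},{"tx":0.2,"ty":0,"tz":0.8,"roll":0,"fingers":255},{"tx":0.2,"ty":0,"tz":0.8,"roll":0,"fingers":255}]'
```

```text
time_s: 14.72
tool_pos: [0.5428, -0.0901, 0.1701]
tool_rot: [[0.002, 1.0, -0.001], [1.0, -0.002, -0.0], [-0.0, -0.001, -1.0]]
ft_force: [-2.8, -1.1, 0.5]
finger_gap: 0.0316
finger_force: 59.8
```

```bash
python3 -m inch '[{"tx":0.1,"ty":-0.1,"tz":0.2,"roll":0,"fingers":255},{"tx":0.1,"ty":-0.1,"tz":0.4,"roll":0,"fingers":255},{"tx":0.1,"ty":-0.1,"tz":0.5,"roll":0,"fingers":255},{"tx":0.1,"ty":-0.1,"tz":0.5,"roll":0,"fingers":255}]'
```

```text
time_s: 15.05
tool_pos: [0.5426, -0.0899, 0.1681]
tool_rot: [[0.002, 1.0, 0.003], [1.0, -0.002, -0.003], [-0.003, 0.003, -1.0]]
ft_force: [-7.3, -2.7, 17.1]
finger_gap: 0.0319
finger_force: 60.9
```

The tool meets 17 N at z = 0.168, the same height as when the tube sat in the block, so it is seated. I relax the pressure and release.

```bash
python3 -m inch '[{"tx":0,"ty":0,"tz":-0.2,"roll":0,"fingers":255},{"tx":0,"ty":0,"tz":-0.2,"roll":0,"fingers":150},{"tx":0,"ty":0,"tz":-0.2,"roll":0,"fingers":60},{"tx":0,"ty":0,"tz":-0.2,"roll":0,"fingers":0},{"tx":0,"ty":0,"tz":-0.2,"roll":0,"fingers":0},{"tx":0,"ty":0,"tz":-0.2,"roll":0,"fingers":0},{"tx":0,"ty":0,"tz":-0.2,"roll":0,"fingers":0},{"tx":0,"ty":0,"tz":-0.2,"roll":0,"fingers":0},{"tx":0,"ty":0,"tz":-0.2,"roll":0,"fingers":0},{"tx":0,"ty":0,"tz":-0.2,"roll":0,"fingers":0}]'
python3 -m inch '[{"tx":0,"ty":0,"tz":-2,"roll":0,"fingers":0},{"tx":0,"ty":0,"tz":-5,"roll":0,"fingers":0},{"tx":0,"ty":0,"tz":-8,"roll":0,"fingers":0},{"tx":0,"ty":0,"tz":-11,"roll":0,"fingers":0},{"tx":0,"ty":0,"tz":-12,"roll":0,"fingers":0},{"tx":0,"ty":0,"tz":-12,"roll":0,"fingers":0},{"tx":0,"ty":0,"tz":-12,"roll":0,"fingers":0}]'
python3 - <<'E'
from h import *
m=ctrl.camera_model("wrist");w=ctrl.grab_frame("wrist")
hsv=cv2.cvtColor(w,cv2.COLOR_BGR2HSV)
blue=(hsv[...,0]>100)&(hsv[...,0]<125)&(hsv[...,1]>150)&(hsv[...,2]>60)
c,st,_=blob(blue,(320,240));print("cap",c,st,onz(m,c,.12),"diam at .124",onz(m,(st[0]+st[2],c[1]),.124)[0]-onz(m,(st[0],c[1]),.124)[0])
go(.543,-.087,.28)
cv2.imwrite("pics/w7.png",w)
E
```

```text
time_s: 15.88
tool_pos: [0.5421, -0.0891, 0.1673]
tool_rot: [[0.002, 1.0, -0.0], [1.0, -0.002, 0.0], [0.0, -0.0, -1.0]]
ft_force: [0.0, -0.1, 0.0]
finger_gap: 0.0856
finger_force: 0.0
time_s: 16.47
tool_pos: [0.5422, -0.0891, 0.2873]
tool_rot: [[0.002, 1.0, 0.001], [1.0, -0.002, -0.0], [-0.0, 0.001, -1.0]]
ft_force: [-0.3, -0.2, -0.1]
finger_gap: 0.0855
finger_force: 0.0
cap [306.06560986 258.61646852] [ 280  232   52   54 2271] [ 0.53428725 -0.10210747  0.12      ] diam at .124 0.03251998867858297
pos [ 0.5416 -0.0889  0.2861] t 16.5167 cm [0.19 0.14 0.61] roll -0.1 F [ 0.3 -0.5 -0.9] gap 0.0851 j [-0.31  0.27 -0.06  1.25  0.    1.26]
```

View pics/w7.png

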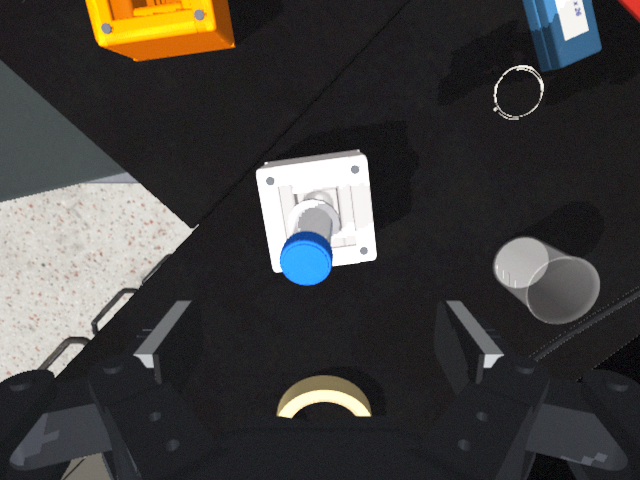

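The tube stands in the stand with the ring sunk inside the opening at (315,220), but the cap at (306,259) leans. I'll quantify the lean.

```bash
python3 - <<'E'
from h import *
m=ctrl.camera_model("wrist");w=cv2.imread("pics/w7.png")
a,b,c=[onz(m,p,.062) for p in((270,181),(355,170),(364,251))];print("stand",(a+c)/2)
cv2.imwrite("pics/z.png",cv2.resize(w[145:295,245:395],None,fx=4,fy=4,interpolation=2))
E
```

```text
stand [ 0.5409901  -0.08752181  0.062     ]
```

View pics/z.png

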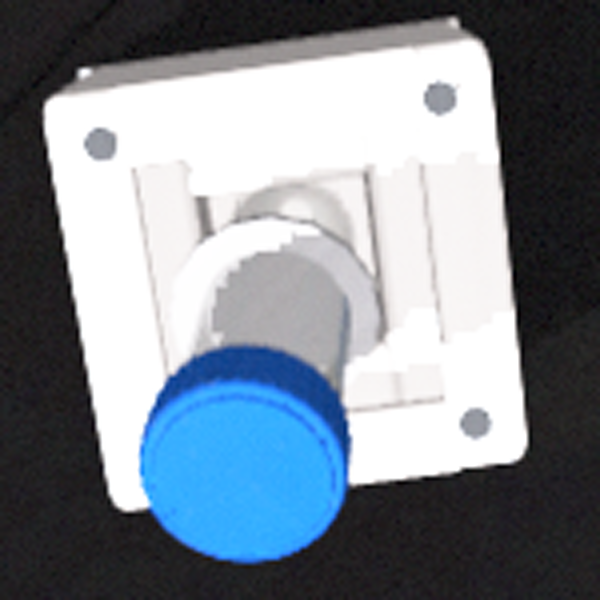

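```bash
python3 - <<'E'
from h import *
m=ctrl.camera_model("wrist")
f=lambda u,v:(245+u/4,145+v/4)
r=onz(m,f(278,315),.062);L=onz(m,f(172,315),.062);Rr=onz(m,f(383,315),.062);cp=onz(m,f(245,478),.122)
print("ring",r,"width",Rr[0]-L[0],"cap",cp,"tilt",np.degrees(np.arctan2(np.linalg.norm((cp-r)[:2]),.059)))
go(*cp[:2],.1675)
E
```

```text
ring [ 0.53816189 -0.09294003  0.062     ] width 0.04059019878381842 cap [ 0.53351506 -0.10465225  0.122     ] tilt 12.055296473063159
pos [ 0.5416 -0.0889  0.2861] t 16.5167 cm [-1.58 -0.79 11.86] roll -0.1 F [ 0.3 -0.5 -0.9] gap 0.0851 j [-0.31  0.27 -0.06  1.25  0.    1.26]
```

The ring measures 40.6 mm wide at its expected height, so the tube is down, but it leans about 12° with the tip about 6 mm off towards +y. I'll regrasp the cap and swing it upright, slightly past to +y so the opening's edge levers the tip to the centre.

```bash
python3 -m inch '[{"tx":-1.5,"ty":-0.8,"tz":0,"roll":0,"fingers":0},{"tx":-1.5,"ty":-0.8,"tz":3,"roll":0,"fingers":0},{"tx":-1.5,"ty":-0.8,"tz":6,"roll":0,"fingers":0},{"tx":-1.5,"ty":-0.8,"tz":9,"roll":0,"fingers":0},{"tx":-1.5,"ty":-0.8,"tz":11,"roll":0,"fingers":0},{"tx":-1.5,"ty":-0.8,"tz":12.1,"roll":0,"fingers":0},{"tx":-1.5,"ty":-0.8,"tz":12.1,"roll":0,"fingers":0},{"tx":-1.5,"ty":-0.8,"tz":12.1,"roll":0,"fingers":0}]'
python3 -m inch '[{"tx":0,"ty":0,"tz":0,"roll":0,"fingers":120},{"tx":0,"ty":0,"tz":0,"roll":0,"fingers":255},{"tx":0,"ty":0,"tz":0,"roll":0,"fingers":255},{"tx":0,"ty":0,"tz":0,"roll":0,"fingers":255},{"tx":0,"ty":0,"tz":0,"roll":0,"fingers":255},{"tx":0,"ty":0,"tz":0,"roll":0,"fingers":255},{"tx":0,"ty":0,"tz":0,"roll":0,"fingers":255},{"tx":0,"ty":0,"tz":0,"roll":0,"fingers":255}]'
```

```text
time_s: 17.18
tool_pos: [0.5325, -0.1035, 0.1642]
tool_rot: [[0.002, 1.0, -0.004], [1.0, -0.002, 0.002], [0.002, -0.004, -1.0]]
ft_force: [-0.6, -0.3, 0.3]
finger_gap: 0.0855
finger_force: 0.0
time_s: 17.85
tool_pos: [0.5345, -0.1043, 0.1671]
tool_rot: [[0.002, 1.0, 0.002], [1.0, -0.002, -0.001], [-0.001, 0.002, -1.0]]
ft_force: [-0.4, -0.6, 4.6]
finger_gap: 0.0318
finger_force: 59.3
```

Gripped. Lift 2 mm to free the tip, swing to about (0.542, -0.081), then set it down.

```bash
python3 -m inch '[{"tx":0,"ty":0,"tz":-0.2,"roll":0,"fingers":255},{"tx":0.4,"ty":0.2,"tz":-0.3,"roll":0,"fingers":255},{"tx":0.8,"ty":0.4,"tz":-0.4,"roll":0,"fingers":255},{"tx":1.2,"ty":0.6,"tz":-0.4,"roll":0,"fingers":255},{"tx":1.6,"ty":0.7,"tz":-0.4,"roll":0,"fingers":255},{"tx":2.0,"ty":0.7,"tz":-0.4,"roll":0,"fingers":255},{"tx":2.3,"ty":0.7,"tz":-0.4,"roll":0,"fingers":255},{"tx":2.3,"ty":0.7,"tz":-0.4,"roll":0,"fingers":255}]'
python3 -m inch '[{"tx":0,"ty":0,"tz":0.1,"roll":0,"fingers":255},{"tx":0,"ty":0,"tz":0.2,"roll":0,"fingers":255},{"tx":0,"ty":0,"tz":0.3,"roll":0,"fingers":255},{"tx":0,"ty":0,"tz":0.3,"roll":0,"fingers":255}]'
```

```text
time_s: 18.52
tool_pos: [0.541, -0.0811, 0.1708]
tool_rot: [[0.001, 1.0, -0.0], [1.0, -0.001, -0.002], [-0.002, -0.0, -1.0]]
ft_force: [-1.8, -3.6, 4.5]
finger_gap: 0.0316
finger_force: 59.4
time_s: 18.85
tool_pos: [0.5409, -0.0814, 0.1686]
tool_rot: [[0.002, 1.0, -0.0], [1.0, -0.002, -0.002], [-0.002, -0.0, -1.0]]
ft_force: [-4.4, -3.3, 11.6]
finger_gap: 0.0318
finger_force: 60.1
```

```bash
python3 -m inch '[{"tx":-0.1,"ty":0,"tz":-0.1,"roll":0,"fingers":255},{"tx":-0.1,"ty":0,"tz":-0.1,"roll":0,"fingers":200},{"tx":-0.1,"ty":0,"tz":-0.1,"roll":0,"fingers":0},{"tx":-0.1,"ty":0,"tz":-0.1,"roll":0,"fingers":0},{"tx":-0.1,"ty":0,"tz":-0.1,"roll":0,"fingers":0},{"tx":-0.1,"ty":0,"tz":-0.1,"roll":0,"fingers":0},{"tx":-0.1,"ty":0,"tz":-0.1,"roll":0,"fingers":0},{"tx":-0.1,"ty":0,"tz":-0.1,"roll":0,"fingers":0},{"tx":-0.1,"ty":0,"tz":-0.1,"roll":0,"fingers":0}]'
python3 -m inch '[{"tx":0,"ty":0,"tz":-2,"roll":0,"fingers":0},{"tx":0,"ty":0,"tz":-5,"roll":0,"fingers":0},{"tx":0,"ty":0,"tz":-8,"roll":0,"fingers":0},{"tx":0,"ty":0,"tz":-11,"roll":0,"fingers":0},{"tx":0,"ty":0,"tz":-12,"roll":0,"fingers":0},{"tx":0,"ty":0,"tz":-12,"roll":0,"fingers":0},{"tx":0,"ty":0,"tz":-12,"roll":0,"fingers":0}]'
python3 - <<'E'
from h import *
m=ctrl.camera_model("wrist");w=ctrl.grab_frame("wrist")
hsv=cv2.cvtColor(w,cv2.COLOR_BGR2HSV)
blue=(hsv[...,0]>100)&(hsv[...,0]<125)&(hsv[...,1]>150)&(hsv[...,2]>60)
c,st,_=blob(blue,(320,240));cp=onz(m,c,.12);print("cap",c,st,cp,"off stand",cp[:2]-[.5418,-.0876],"camz",m["xyz"])
go(.543,-.087,.28)
E
```

```text
time_s: 19.6
tool_pos: [0.5411, -0.082, 0.1683]
tool_rot: [[0.002, 1.0, 0.0], [1.0, -0.002, 0.0], [0.0, 0.0, -1.0]]
ft_force: [0.1, 0.0, 0.2]
finger_gap: 0.0855
finger_force: 0.0
time_s: 20.18
tool_pos: [0.5412, -0.0821, 0.2883]
tool_rot: [[0.002, 1.0, 0.001], [1.0, -0.002, -0.0], [-0.0, 0.001, -1.0]]
ft_force: [-0.7, -0.0, -0.3]
finger_gap: 0.0856
finger_force: 0.0
cap [303.51504266 239.04490346] [ 277  212   53   54 2227] [ 0.53179071 -0.08240994  0.12      ] off stand [-0.01000929  0.00519006] camz [ 0.54076255 -0.01412578  0.35729255]
pos [ 0.5406 -0.0819  0.2872] t 20.2333 cm [-0.51  0.24  0.71] roll -0.1 F [ 0.4 -0.1  0. ] gap 0.0858 j [-0.3   0.26 -0.06  1.25  0.    1.28]
```

```bash
python3 -c "
from plant import ctrl
print(ctrl.close_job())"
```

```text
the job is handed in; nothing more can be done
None
```

The job is handed in: I rocked the tube until the force climbed at each side's stop, lifted it out, and stood it down in the white stand and released it after one regrasp to reduce a lean (cap now about 11 mm off centre, roughly 5–6°); I viewed 12 pictures, two over the limit of 10.

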